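# Flip the kickstand down and hold the frame upright

## Robot

A 6-joint arm with a two-finger parallel gripper is mounted at the origin on a cart in front of the work surface, level with it; the furniture and walls round the work are solid. World frame = base frame: x ahead of the robot, y to its left, z up, the work surface at z = 0. Lengths are in m, angles in rad, forces in N, time in s.
With the tool pointing down it reaches from about 0.4 to 0.825 m from the base axis. Payload 7 kg.
Tool frame: the origin (TCP) lies at the very end of the fingers, on their centre line; the grasp point (between the pads) lies 19 mm behind it (arm.grip_point_offset is the distance from the TCP to the grasp point, in m); z points along the fingers, y is the line along which they close (so a half turn about z gives the same grasp; the last joint's range is limited). The gripper opens to 88 mm and grips with 3 to 60 N. Pads are 19 mm wide; open, the fingers measure 130 mm over their backs; the gripper's body (78 mm by 193 mm) begins 47 mm behind the grasp point.
Start: joints at [-0.867, 0.359, 0.012, 0, -1.224, -0.288], TCP at [0.273, -0.617, 0.227] pointing down, gripper open.
Joint ranges: [-3.07, 3.07], [-1.43, 2.12], [-1.02, 1.25], [-3.03, 1.67], [-3.05, -0], [-3.03, 3.03]. Speed limits (rad/s): [2.39, 2.39, 3.01, 3.14, 3.14, 3.14].

## Interface

Orientations are given as [roll, pitch, yaw] about the fixed x, y, z axes, in that order (R = Rz(yaw) Ry(pitch) Rx(roll)).
In Python, from station import arm, cams gives the robot as it stands.
- The arm moves only by the shell command python3 -m handwheel 'ROWS' [FORCE]. ROWS is JSON, a list that holds one entry, the list of rows, each a list of 7 numbers: the shift along the tool's x, y, z normalised to -1 to 1, where 1 is 0.08 m, then the turn, a rotation vector about the tool's x, y, z normalised to -1 to 1, where 1 is 0.5 rad, then the closure in counts, from 0 (fully open) to 255 (shut). In form: [[[x, y, z, wx, wy, wz, hand], ...]]. A call has 1 to 5 rows; each row is the pose to reach, as a shift and turn from the pose commanded when the call began, along the tool's axes at that moment; what a row does not reach only later rows make up. A row lasts 1/8 s, in which the tool goes at most 62.5 mm and 10.7 degrees, less where a joint would pass 70% of its speed; a pose out of reach is approached as far as the arm can. A call with a number of a shift or a turn outside -1 to 1 is refused whole. A call with a gripper value outside its range is refused whole. The fingers move at their own pace and stop on an object; FORCE is the grip in N (left out, the last holds). Time passes only in rows, so rows that repeat a pose let the fingers close. It gives the time, the measured TCP pose, the force, the opening and the grip force at its end, in the units of the state.
- arm.get_state(): the state, without advancing time (a new reading comes with each control period).
- cams.grab_frame(name): name is "scene" or "top"; returns the picture (400x640x3 uint8, blue, green, red); there is no depth.
- cams.camera_info(name): a dict with "camera_matrix" (3x3 intrinsics, pixels), "dist_coeffs" ([k1, k2, p1, p2, k3] as OpenCV has them; the pictures are not rectified), "R" (3x3) and "t" (3): a world point X has camera coordinates R X + t. Camera axes: x right, y down, z forward; pixel columns grow to the right and rows downward; lengths in m; the calibration is good to about 2 mm. A picture is of the moment at which its call begins. camera_info takes no time and is no camera call.
- arm.job_done(): hands the job in; it is judged then, once.
The state is a dict: "t": time; "q": joint angles; "qd": joint speeds; "joint_efforts": joint torques, N m; "eef_pos": TCP position; "ee_rot": TCP orientation; "force": force on the tool from outside, world axes, zero at the start; "moment": the same for the moment, N m; "width": finger opening in m; "gripper_force": force on a finger pad.
Only numpy, scipy, OpenCV 4.12 (cv2) and the standard library are available. Lean on these libraries where they do the work, as an engineer would, in place of code of your own. Each camera call takes 0.05 s, during which the arm holds its last target. There are 200 camera calls.

## Task

A blue frame stub with a hub motor leans back against the rest bar of its bench fixture. With the frame still lying on its rest, flip its kickstand down past the spring's dead centre so that it snaps fully down; then swing the frame up by the black sleeve on its top tube and finish holding it there, upright and still, with the kickstand still down, so that the leg length can be checked (the frame falls back if let go). Leave the orange pliers, the screw box and the tape roll where they lie.

Things in the scene. Friction and masses are not known exactly. Their poses are not given: they have to be found in the camera images.
- base: fixture fixed to the table: plywood plate 150 x 230 x 12 mm (x from -60 to +90 mm), two trunnion blocks at y = +-100 mm and a black rest bar along y at x = 62, z = 144 mm, 14 mm thick, on posts at y = +-100 mm. Origin: on the table, midway between the blocks. z up, y along the lean axis, x away from the robot (turned up to 20 degrees), the way the frame leans
- lean_axis (a point): point on the frame's lean axis, midway between the trunnion blocks, 40 mm above the base's origin; the axis runs along the base's y
- frame (a joint): lean of the blue frame about the lean axis, rad: 0 = upright, positive = towards the base's +x. Stops: +0.38 (lying on the rest bar, as at the start) and -0.12. With hub motor about 1.3 kg (varies by a fifth). Let go, it always falls back to the rest. At the sleeve it takes about 2 to 4 N to lift off the rest, about 1 N to hold upright
- sleeve: black rubber grip sleeve, 28 mm in diameter, 90 mm long, at the middle of the frame's top tube (140 mm, along the base's y, between two 24 mm uprights). It turns freely about the tube, so the hand need not tilt with the frame. Origin: its centre, on the tube's axis, 190 mm from the lean axis (230 mm above the table when upright). 65 mm of free space below it
- kickstand (a joint): angle of the kickstand, rad: 0 = up (leg along the frame, pointing to the base's -y, as at the start), 1.57 = square to that, pointing to the frame's foot, 1.75 = fully down at its stop. A tension spring strut drives it to 0 below about 0.8 (dead centre) and to 1.75 above; pushing it over takes about 2 N at the foot
- kickstand_foot (a point): middle of the kickstand's black foot peg, a rubber rod 14 mm in diameter, 32 mm long, along the frame's x, on the robot's side, free to press from above. In frame axes (origin on the lean axis at point lean_axis; x, y, z as the base's when upright) the pivot is at (-50, 20, 100) mm, the foot at (-94, 20 - 118 cos q, 100 - 118 sin q) mm at kickstand angle q
- pliers: long-nose pliers with orange handles lying on the table left of the base, 167 x 44 x 13 mm; leave alone. Origin: centre of the underside
- screw_box: small clear box with red lid, 48 x 62 x 24 mm, on the table in front of the base; leave alone. Origin: centre of the underside
- tape_roll: roll of amber tape lying flat, 64 mm in diameter, 19 mm high, on the table behind the base; leave alone. Origin: centre of the underside

How it is judged:
On the way, in this order (a step that is already met when the one before it is completed fails the run):
1. the kickstand is flipped fully down while the frame still lies on its rest (value of joint kickstand above 1.6 rad and value of joint frame above 0.3 rad), for 0.2 s.
2. the frame is held upright by the sleeve with the kickstand down (value of joint kickstand above 1.6 rad and value of joint frame between -0.07 and 0.07 rad and contact force between the fingers and sleeve above 0.4 N), for 0.3 s.
At the end, for the whole second after the job is handed in: The program finishes while the fingers hold the black sleeve on the top tube (more than 0.4 N on it): the frame is upright within 0.07 rad (4 degrees), clear of its rest bar and still (under 0.1 rad/s), and the kickstand is down (joint above 1.6 rad) (all of step 2 and velocity of joint frame between -0.1 and 0.1 rad/s); the arm keeps its last pose, push and grip.
It fails at once if the pliers are moved by more than 30 mm (distance of pliers from where it was at the start of the episode above 0.03 m).
It fails at once if the screw box is moved by more than 30 mm (distance of screw_box from where it was at the start of the episode above 0.03 m).
It fails at once if the tape roll is moved by more than 30 mm (distance of tape_roll from where it was at the start of the episode above 0.03 m).
It also fails if it takes over 51 s, if anything falls off the work surface, if the arm or the gripper's body presses on something with over 40 N, if the wrist force passes 120 N, or if a joint passes its speed limit or range.

## Working session

There is one attempt and no reset: what is moved stays moved. The work goes in short steps, Python scripts to look and compute and a shell command to move; the robot and the scene stay as the last step left them, time stands still between calls to the robot, and variables do not carry over. Pictures are saved under pics/ and viewed, at most 10 in all, crops included, and the job is handed in when it is done.

```bash
mkdir -p pics
python3 - <<'E'
from station import arm,cams
import cv2,numpy as np
for n in("scene","top"):
    cv2.imwrite(f"pics/{n}0.png",cams.grab_frame(n)); i=cams.camera_info(n)
    R=np.array(i["R"]);print(n,np.round(-R.T@np.array(i["t"]),3),np.round(R,2).tolist(),i["dist_coeffs"])
s=arm.get_state();print(s["t"],s["eef_pos"],s["ee_rot"],s["force"],s["width"])
E
```

```text
scene [-0.059  0.607  0.588] [[-0.46, -0.89, 0.02], [-0.45, 0.21, -0.87], [0.77, -0.4, -0.5]] [-0.06332357  0.          0.          0.          0.        ]
top [0.502 0.258 1.019] [[0.02, -1.0, 0.03], [-1.0, -0.02, -0.09], [0.09, -0.03, -1.0]] [-0.07549086  0.          0.          0.          0.        ]
0.1 [ 0.27242318 -0.61709608  0.22573157] [ 3.14009962e+00 -1.73411236e-04 -2.72589818e+00] [-0.21144283 -0.32377556 -0.26199348] 0.08771692499532463
```

View pics/scene0.png

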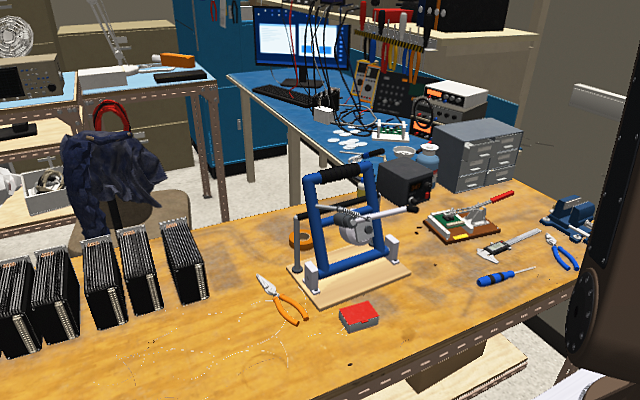

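View pics/top0.png

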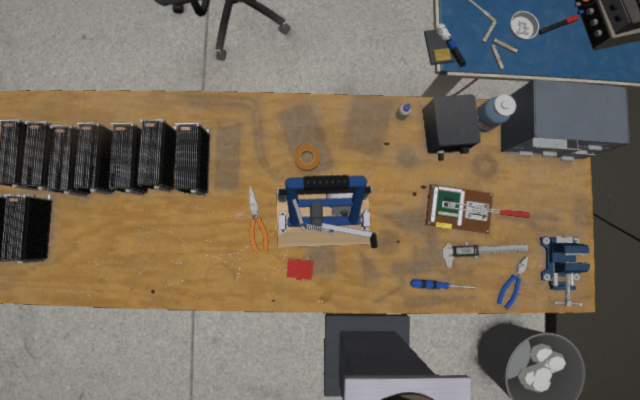

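The scene view shows the frame leaning away, with the sleeve at about (345,172) and the kickstand foot at about (412,209). In the top view the sleeve is at about (333,183), the foot at (374,240) and the plate spans (278-370, 187-247). I'll mask the dark parts and triangulate.

```bash
cat > h.py <<'E'
import cv2,numpy as np
from station import arm,cams
def ray(n,p):
    i=cams.camera_info(n);R=np.array(i["R"]);t=np.array(i["t"])
    u=cv2.undistortPoints(np.array([[p]],float),np.array(i["camera_matrix"]),np.array(i["dist_coeffs"]))[0,0]
    d=R.T@np.array([u[0],u[1],1]);return -R.T@t,d/np.linalg.norm(d)
def plane(n,p,z):
    o,d=ray(n,p);return o+d*(z-o[2])/d[2]
def tri(a,b):
    (o,d),(p,e)=ray("scene",a),ray("top",b)
    s=np.linalg.lstsq(np.c_[d,-e],p-o,rcond=None)[0]
    A,B=o+s[0]*d,p+s[1]*e;return (A+B)/2,np.linalg.norm(A-B)
def blob(im,box,thr=60):
    x0,y0,x1,y1=box;m=(im[y0:y1,x0:x1].max(2)<thr).astype(np.uint8)
    n,l,s,c=cv2.connectedComponentsWithStats(m);k=1+np.argmax(s[1:,4])
    (cx,cy),wh,a=cv2.minAreaRect(np.argwhere(l==k)[:,::-1].astype(np.float32))
    return (cx+x0,cy+y0),wh,s[k,4]
E
python3 - <<'E'
from h import *
S=cv2.imread("pics/scene0.png");T=cv2.imread("pics/top0.png")
ss=blob(S,(310,155,380,190));st=blob(T,(295,170,372,198))
fs=blob(S,(400,200,425,218));ft=blob(T,(365,230,382,250))
print(ss,st,fs,ft)
print("sleeve",tri(ss[0],st[0]),"foot",tri(fs[0],ft[0]))
hsv=cv2.cvtColor(T,cv2.COLOR_BGR2HSV)
for p in[(278,247),(371,243)]:print("plate near corners",plane("top",p,.012))
a=cv2.resize(S[140:310,270:430],None,fx=3.4,fy=3.4,interpolation=2)
b=cv2.resize(T[165:285,240:390],None,fx=3.4,fy=3.4,interpolation=2)
b=cv2.copyMakeBorder(b,0,a.shape[0]-b.shape[0],0,0,0) if a.shape[0]>b.shape[0] else b
v=np.hstack([a,b[:,:]]);print(v.shape);cv2.imwrite("pics/c.png",cv2.resize(v,(800,int(v.shape[0]*800/v.shape[1]))))
E
```

```text
((341.4232063293457, 173.40272903442383), (52.46171569824219, 25.471389770507812), np.int32(674)) ((326.67408561706543, 185.25039672851562), (60.859161376953125, 20.64896011352539), np.int32(864)) ((412.0, 206.0), (12.0, 24.0), np.int32(178)) ((373.5, 240.0), (14.0, 5.0), np.int32(72))
sleeve (array([0.60009206, 0.22150605, 0.21754104]), np.float64(0.0030986995500556155)) foot (array([0.49286741, 0.12025698, 0.17324933]), np.float64(0.002246073083924563))
plate near corners [0.47064674 0.33132886 0.012     ]
plate near corners [0.48449681 0.10131841 0.012     ]
(578, 1054, 3)
```

View pics/c.png

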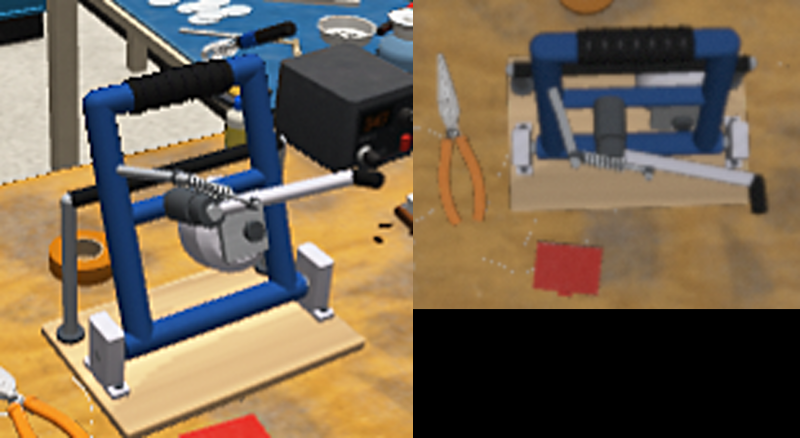

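Everything matches the given geometry. The plate's near edge measures 230 mm, the base origin is about (0.5375, 0.220) with yaw +3.4°, and the foot is within 6 mm of its predicted (0.493, 0.119, 0.168). The predicted sleeve position is (0.608, 0.224, 0.216). I'll close the hand, line it up with the base's y and go above the foot.

```bash
python3 -m handwheel '[[[0,0,-0.4,0,0,0.714,255],[0,0,-0.4,0,0,0.714,255],[0,0,-0.4,0,0,0.714,255]]]' 20
python3 -m handwheel '[[[-1,1,0,0,0,0,255],[-1,1,0,0,0,0,255],[-1,1,0,0,0,0,255]]]'
python3 -m handwheel '[[[-1,1,0,0,0,0,255],[-1,1,0,0,0,0,255],[-1,1,0,0,0,0,255]]]'
python3 -m handwheel '[[[-1,1,0,0,0,0,255],[-1,1,0,0,0,0,255],[-1,1,0,0,0,0,255]]]'
python3 -m handwheel '[[[0,1,0,0,0,0,255],[0,1,0,0,0,0,255]]]'
python3 -m handwheel '[[[0,1,0,0,0,0,255],[0,1,0,0,0,0,255]]]'
python3 -m handwheel '[[[0,1,0,0,0,0,255],[0,1,0,0,0,0,255],[0,1,0,0,0,0,255]]]'
```

```text
t: 0.48
eef_pos: [0.2726, -0.6172, 0.2583]
ee_rot: [3.141, 0.0, -3.082]
force: [-0.1, 0.6, 0.7]
width: 0.0633
gripper_force: 0.0
t: 0.85
eef_pos: [0.3496, -0.5305, 0.2581]
ee_rot: [3.141, -0.0, -3.075]
force: [0.1, 0.2, -0.2]
width: 0.0331
gripper_force: 0.0
t: 1.23
eef_pos: [0.4244, -0.4464, 0.258]
ee_rot: [3.141, -0.001, -3.076]
force: [0.2, -0.5, 0.7]
width: 0.0041
gripper_force: 0.0
t: 1.6
eef_pos: [0.4994, -0.3623, 0.2578]
ee_rot: [3.141, -0.001, -3.077]
force: [-0.3, -0.2, -0.0]
width: 0.0007
gripper_force: 0.0
t: 1.85
eef_pos: [0.4923, -0.283, 0.2583]
ee_rot: [3.141, -0.001, -3.08]
force: [0.4, -0.6, 0.7]
width: 0.0005
gripper_force: 0.0
t: 2.1
eef_pos: [0.4879, -0.203, 0.2587]
ee_rot: [3.141, 0.0, -3.08]
force: [-0.1, -0.9, 0.2]
width: 0.0006
gripper_force: 0.0
t: 2.48
eef_pos: [0.484, -0.1241, 0.2588]
ee_rot: [-3.141, 0.0, -3.08]
force: [-0.4, 0.3, 0.7]
width: 0.0008
gripper_force: 0.0
```

```bash
python3 -m handwheel '[[[-0.26,1,0,0,0,0,255],[-0.26,1,0,0,0,0,255],[-0.26,1,0,0,0,0,255]]]' | head -2
python3 -m handwheel '[[[0,1,0,0,0,0,255],[0,1,0,0,0,0,255]]]' | head -2
python3 -m handwheel '[[[0,1,0,0,0,0,255],[0,1,0,0,0,0,255],[0,1,0,0,0,0,255]]]' | head -2
python3 -m handwheel '[[[0,0.05,0.4,0,0,0,255],[0,0.05,0.9,0,0,0,255],[0,0.05,0.9,0,0,0,255]]]'
python3 - <<'E'
from h import *
S=cams.grab_frame("scene");T=cams.grab_frame("top")
a=S[130:280,290:490];b=T[160:310,260:460]
cv2.imwrite("pics/d.png",cv2.resize(np.hstack([a,b]),(800,300)))
E
```

```text
t: 2.85
eef_pos: [0.5005, -0.0434, 0.2583]
t: 3.1
eef_pos: [0.4955, 0.0369, 0.2585]
t: 3.48
eef_pos: [0.4909, 0.1164, 0.2583]
t: 3.85
eef_pos: [0.4889, 0.118, 0.1843]
ee_rot: [-3.139, -0.005, -3.084]
force: [-0.2, -0.3, -0.1]
width: 0.0004
gripper_force: 0.0
```

View pics/d.png

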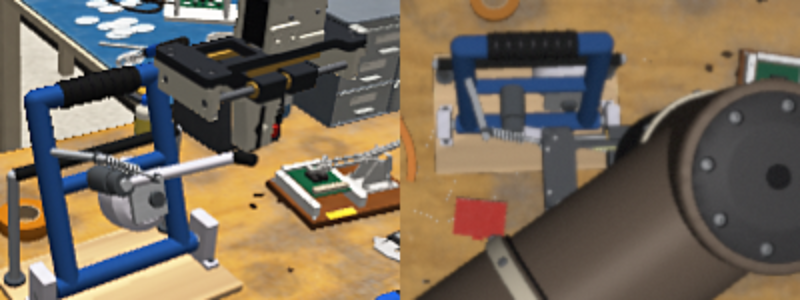

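The fingertips sit just above the foot peg, about (245,158) in the crop. Now I'll press along its arc.

```bash
python3 -m handwheel '[[[0,0,0.12,0,0,0,255],[0.05,0.02,0.25,0,0,0,255],[0.10,0.05,0.38,0,0,0,255],[0.15,0.08,0.5,0,0,0,255],[0.2,0.11,0.64,0,0,0,255]]]'
python3 -m handwheel '[[[0.04,0.06,0.1,0,0,0,255],[0.08,0.13,0.2,0,0,0,255],[0.12,0.2,0.3,0,0,0,255],[0.16,0.27,0.38,0,0,0,255],[0.19,0.34,0.45,0,0,0,255]]]'
python3 - <<'E'
from h import *
S=cams.grab_frame("scene");T=cams.grab_frame("top")
a=S[130:280,290:490];b=T[160:310,260:460]
cv2.imwrite("pics/e.png",cv2.resize(np.hstack([a,b]),(800,300)))
E
```

```text
t: 4.58
eef_pos: [0.4738, 0.1292, 0.1348]
ee_rot: [3.141, 0.001, -3.083]
force: [0.5, 2.5, 3.7]
width: 0.0004
gripper_force: 1.9
t: 5.2
eef_pos: [0.4568, 0.1551, 0.0988]
ee_rot: [-3.142, -0.0, -3.083]
force: [-0.4, 0.2, -0.1]
width: 0.0006
gripper_force: 0.1
```

View pics/e.png

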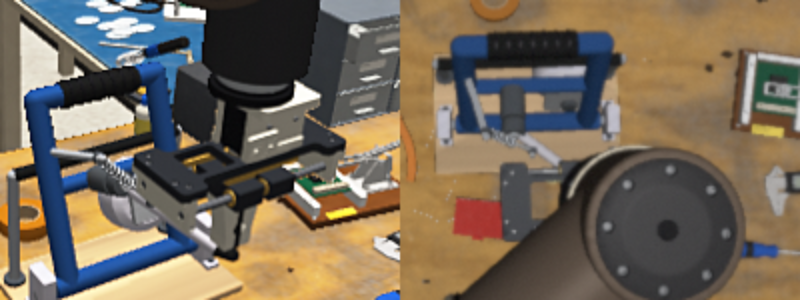

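```bash
python3 -m handwheel '[[[0.02,0.1,0.1,0,0,0,255],[0.05,0.2,0.18,0,0,0,255],[0.07,0.3,0.25,0,0,0,255],[0.09,0.4,0.3,0,0,0,255],[0.1,0.5,0.35,0,0,0,255]]]'
python3 - <<'E'
from h import *
S=cams.grab_frame("scene");T=cams.grab_frame("top")
a=S[130:280,290:490];b=T[160:310,260:460]
cv2.imwrite("pics/f.png",cv2.resize(np.hstack([a,b]),(800,300)))
E
```

```text
t: 5.92
eef_pos: [0.4467, 0.1948, 0.0711]
ee_rot: [-3.142, 0.0, -3.083]
force: [-0.6, 0.9, 1.0]
width: 0.0007
gripper_force: 0.0
```

View pics/f.png

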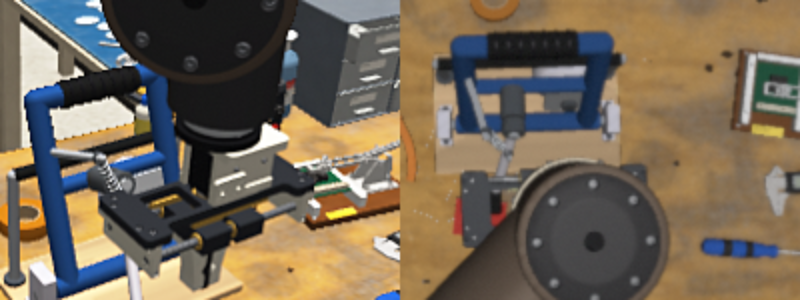

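The leg has swung past to vertical, visible as the white strip at (135,280). I'll back off and up, and take a check picture.

```bash
python3 -m handwheel '[[[0.4,-0.2,0,0,0,0,255],[0.4,-0.2,-0.6,0,0,0,255],[0.4,-0.2,-1,0,0,0,255],[0.4,-0.2,-1,0,0,0,255]]]' |head -4
python3 -m handwheel '[[[0,0,-1,0,0,0,0],[0,0,-1,0,0,0,0]]]' |head -2
python3 -m handwheel '[[[0,0,-1,0,0,0,0],[0,0,-1,0,0,0,0],[0,0,-1,0,0,0,0]]]'
python3 - <<'E'
from h import *
S=cams.grab_frame("scene");T=cams.grab_frame("top");print(arm.get_state()["q"])
a=S[130:330,290:490];b=T[160:360,260:460]
cv2.imwrite("pics/g.png",cv2.resize(np.hstack([a,b]),(800,400)))
E
```

```text
t: 6.52
eef_pos: [0.4171, 0.1774, 0.1541]
ee_rot: [3.138, 0.004, -3.082]
force: [-0.5, 0.2, -0.7]
t: 6.78
eef_pos: [0.4169, 0.177, 0.2342]
t: 7.15
eef_pos: [0.4161, 0.1766, 0.312]
ee_rot: [3.14, 0.001, -3.083]
force: [-0.5, -0.1, -0.6]
width: 0.045
gripper_force: 0.0
[ 8.39511874e-01 -6.84128446e-02 -3.09723123e-01 -6.37776510e-04
 -1.33112377e+00 -2.35157371e+00]
```

View pics/g.png

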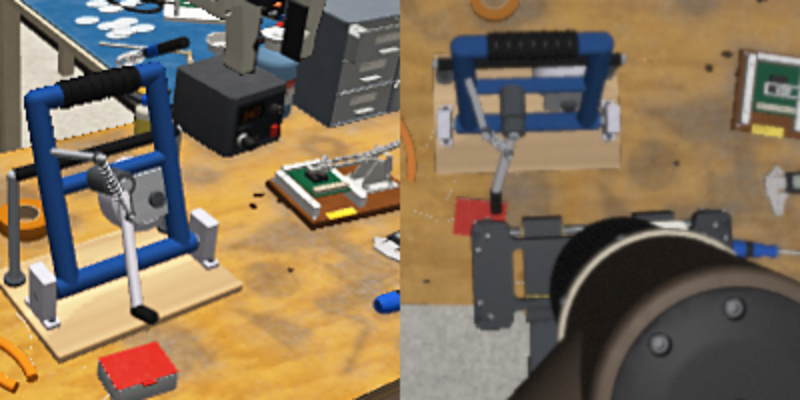

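The kickstand is fully down and the frame is still on its rest. Next I turn the hand a quarter turn and go above the sleeve. I'll also measure the screw box, because the foot comes down near it.

```bash
python3 -m handwheel '[[[0,0,0,0,0,-0.785,0],[0,0,0,0,0,-0.785,0],[0,0,0,0,0,-0.785,0]]]' |head -3
python3 -m handwheel '[[[0,0,0,0,0,-0.785,0],[0,0,0,0,0,-0.785,0],[0,0,0,0,0,-0.785,0]]]' |head -3
python3 -m handwheel '[[[0,0,0,0,0,-0.785,0],[0,0,0,0,0,-0.785,0],[0,0,0,0,0,-0.785,0]]]' |head -3
python3 -m handwheel '[[[0,0,0,0,0,-0.785,0],[0,0,0,0,0,-0.785,0],[0,0,0,0,0,-0.785,0]]]' |head -3
python3 -m handwheel '[[[-0.44,-0.81,0,0,0,0,0],[-0.44,-0.81,0,0,0,0,0]]]' |head -3
python3 -m handwheel '[[[0,-0.81,0,0,0,0,0],[0,-0.81,0,0,0,0,0]]]' |head -3
python3 -m handwheel '[[[0,-0.81,0,0,0,0,0],[0,-0.81,0,0,0,0,0],[0,-0.81,0,0,0,0,0]]]'
python3 - <<'E'
from h import *
T=cv2.imread("pics/top0.png");h=cv2.cvtColor(T,cv2.COLOR_BGR2HSV)
m=((h[...,0]<6)|(h[...,0]>174))&(h[...,1]>150)&(h[...,2]>80)
m[:250]=0;m[290:]=0;m[:,:280]=0;m[:,:][:,320:]=0
r=cv2.minAreaRect(np.argwhere(m)[:,::-1].astype(np.float32))
B=np.array([plane("top",p,.024) for p in cv2.boxPoints(r)]);print(B.round(4))
o=np.array([.5375,.22]);X=np.array([.998,.06]);Y=np.array([-.06,.998])
print("in base axes",[( (b[:2]-o)@X,(b[:2]-o)@Y) for b in B])
E
```

```text
t: 7.62
eef_pos: [0.4153, 0.176, 0.3099]
ee_rot: [-3.141, -0.003, -2.691]
t: 8.0
eef_pos: [0.4156, 0.1762, 0.3106]
ee_rot: [3.141, -0.001, -2.301]
t: 8.38
eef_pos: [0.4157, 0.1762, 0.3109]
ee_rot: [3.141, -0.001, -1.911]
t: 8.75
eef_pos: [0.4157, 0.1763, 0.3111]
ee_rot: [3.141, -0.0, -1.519]
t: 9.0
eef_pos: [0.4803, 0.2165, 0.3099]
ee_rot: [3.14, -0.001, -1.522]
t: 9.25
eef_pos: [0.5454, 0.219, 0.3087]
ee_rot: [3.138, -0.003, -1.521]
t: 9.62
eef_pos: [0.6075, 0.2225, 0.3107]
ee_rot: [3.14, -0.001, -1.517]
force: [-1.1, 0.1, 0.7]
width: 0.0874
gripper_force: 0.0
[[0.397  0.3087 0.024 ]
 [0.4429 0.3052 0.024 ]
 [0.438  0.2449 0.024 ]
 [0.392  0.2486 0.024 ]]
in base axes [(np.float64(-0.13493094740146364), np.float64(0.09697218238854108)), (np.float64(-0.08931299780907835), np.float64(0.09067124354468273)), (np.float64(-0.09784556380553429), np.float64(0.030800355287859956)), (np.float64(-0.14347759666928322), np.float64(0.037279879260829346))]
```

Box measures 46 x 60 mm, as it should. When the frame is upright, the foot peg will pass just above or beside the box's far edge, so I'll lift slowly and watch the forces. Now descend and grip the sleeve.

```bash
python3 -m handwheel '[[[0,0,0.4,0,0,0,0],[0,0,0.7,0,0,0,0],[0,0,0.7,0,0,0,0]]]' |head -4
python3 -m handwheel '[[[0,0,0.3,0,0,0,0],[0,0,0.6,0,0,0,0],[0,0,0.72,0,0,0,0],[0,0,0.72,0,0,0,0]]]' |head -4
python3 -m handwheel '[[[0,0,0,0,0,0,255],[0,0,0,0,0,0,255],[0,0,0,0,0,0,255],[0,0,0,0,0,0,255],[0,0,0,0,0,0,255]]]' 25
python3 -m handwheel '[[[0,0,0,0,0,0,255],[0,0,0,0,0,0,255],[0,0,0,0,0,0,255]]]'
python3 - <<'E'
from h import *
S=cams.grab_frame("scene")
cv2.imwrite("pics/i.png",cv2.resize(S[130:330,250:450],(600,600)))
E
```

```text
t: 10.0
eef_pos: [0.606, 0.2223, 0.2548]
ee_rot: [3.14, -0.001, -1.514]
force: [-1.2, -0.5, 0.0]
t: 10.5
eef_pos: [0.6079, 0.2229, 0.1987]
ee_rot: [-3.141, 0.0, -1.513]
force: [0.5, 0.0, -0.5]
t: 11.12
eef_pos: [0.6079, 0.2227, 0.1978]
ee_rot: [3.142, -0.0, -1.513]
force: [-0.1, -1.0, -0.7]
width: 0.0429
gripper_force: 0.0
t: 11.5
eef_pos: [0.6077, 0.2227, 0.1977]
ee_rot: [3.141, -0.0, -1.513]
force: [-2.1, -0.1, 0.9]
width: 0.0272
gripper_force: 25.0
```

View pics/i.png

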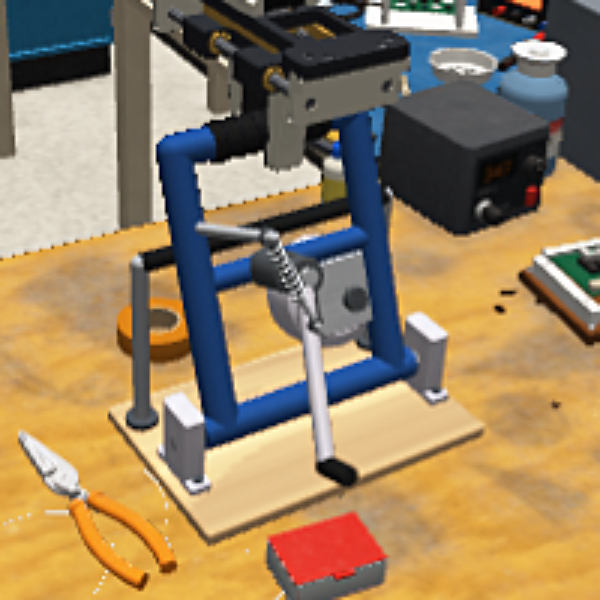

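The sleeve is firmly gripped (width 27 mm, 25 N). I'll swing up slowly along the arc, first to about 0.08 rad.

```bash
python3 -m handwheel '[[[0,0.06,-0.022,0,0,0,255],[0,0.12,-0.043,0,0,0,255],[0,0.18,-0.064,0,0,0,255],[0,0.27,-0.09,0,0,0,255],[0,0.36,-0.112,0,0,0,255]]]'
python3 -m handwheel '[[[0,0.1,-0.02,0,0,0,255],[0,0.19,-0.034,0,0,0,255],[0,0.26,-0.043,0,0,0,255],[0,0.33,-0.05,0,0,0,255],[0,0.33,-0.05,0,0,0,255]]]'
python3 -m handwheel '[[[0,0,0,0,0,0,255],[0,0,0,0,0,0,255]]]'
```

```text
t: 12.18
eef_pos: [0.5784, 0.2212, 0.2068]
ee_rot: [3.142, 0.0, -1.513]
force: [1.7, 1.0, -4.4]
width: 0.0273
gripper_force: 25.0
t: 12.8
eef_pos: [0.5523, 0.2199, 0.2107]
ee_rot: [3.142, 0.001, -1.512]
force: [1.1, 4.3, -4.7]
width: 0.0274
gripper_force: 25.0
t: 13.05
eef_pos: [0.553, 0.2199, 0.2107]
ee_rot: [-3.141, 0.0, -1.513]
force: [0.5, 5.8, -4.0]
width: 0.0275
gripper_force: 25.0
```

```bash
python3 -m handwheel '[[[0,0.03,-0.002,0,0,0,255],[0,0.05,-0.004,0,0,0,255],[0,0.07,-0.005,0,0,0,255],[0,0.07,-0.005,0,0,0,255]]]'
python3 - <<'E'
from h import *
S=cams.grab_frame("scene");T=cams.grab_frame("top")
a=S[130:330,250:450];b=T[160:360,220:420]
cv2.imwrite("pics/j.png",cv2.resize(np.hstack([a,b]),(800,400)))
E
```

```text
t: 13.55
eef_pos: [0.5489, 0.2197, 0.211]
ee_rot: [-3.139, 0.001, -1.513]
force: [9.2, 4.7, -9.0]
width: 0.0271
gripper_force: 25.0
```

View pics/j.png

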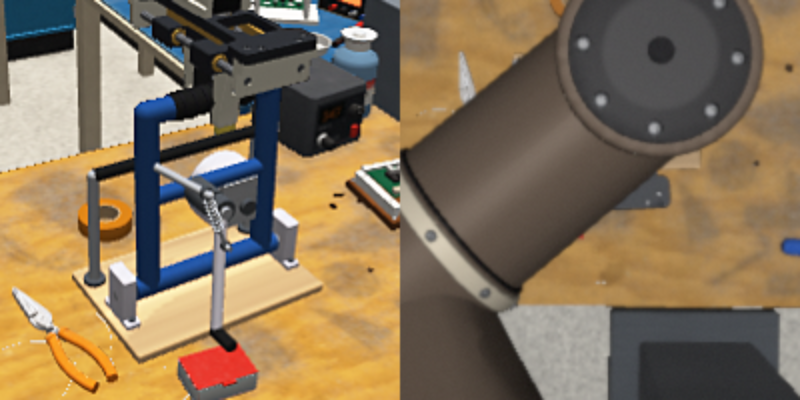

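The force jumped to 9 N: the foot peg has come down on the box's far edge, about (232,345) in the crop. By TCP travel the lean is about 0.06. I'll check the lean independently from the left upright's position in the scene picture, and whether the box has shifted.

Run:
```python
from h import *
S0=cv2.imread("pics/scene0.png");S=cams.grab_frame("scene");cv2.imwrite("pics/k.png",S)
i=cams.camera_info("scene");K,D,R,t=[np.array(i[k],float) for k in("camera_matrix","dist_coeffs","R","t")]
o=np.array([.5375,.22,.04]);c,s=np.cos(.06),np.sin(.06);B=np.array([[c,-s,0],[s,c,0],[0,0,1]])
def proj(p,th):
    x,y,z=p;w=o+B@np.array([x*np.cos(th)+z*np.sin(th),y,-x*np.sin(th)+z*np.cos(th)])
    return cv2.projectPoints(w[None],cv2.Rodrigues(R)[0],t,K,D)[0].ravel()
def res(im,th):
    h=cv2.cvtColor(im,cv2.COLOR_BGR2HSV);m=(h[...,0]>100)&(h[...,0]<125)&(h[...,1]>150)
    out=[]
    for z in np.arange(.115,.166,.005):
        u,v=proj((0,.07,z),th);r=m[int(round(v))];k=np.arange(int(u)-14,int(u)+15);k=k[r[k]]
        out.append(k.mean()-u if len(k) else np.nan)
    return np.round(out,1)
print(res(S0,.38))
for th in(.03,.06,.09):print(th,res(S,th))
for im in(S0,S):
    h=cv2.cvtColor(im,cv2.COLOR_BGR2HSV);m=((h[...,0]<6)|(h[...,0]>174))&(h[...,1]>150)
    q=np.argwhere(m[295:335,330:390]);print("box",q.min(0),q.max(0),q.mean(0),len(q))
st=arm.get_state();print(st["eef_pos"],st["force"])
```

```text
[-1.6  0.1  0.9 -0.  -1.6 -1.1 -0.2  0.3 -0.3  0.2  0.1]
0.03 [ 3.9  0.1 -1.1 -2.7 -3.1 -2.6 -0.1 -1.2 -1.2 -1.7 -1.7]
0.06 [ 3.6 -0.1 -0.1 -3.3 -2.  -3.5  0.6  0.1 -0.4 -0.4 -0.3]
0.09 [ 3.9  0.9  0.9 -2.2 -0.4  1.   1.2  1.3  0.9  1.   1. ]
box [6 9] [29 48] [17.58362369 28.54355401] 574
box [ 7 10] [29 48] [17.95818182 28.28181818] 550
[0.54891654 0.21971657 0.21101281] [ 8.2577497   4.14406376 -8.68576346]
```

By picture the lean is about 0.064, and the box hasn't moved. That is inside the band but thin, so I'll lean on it slightly more and watch the force.

```bash
python3 -m handwheel '[[[0,0.01,0,0,0,0,255],[0,0.02,0,0,0,0,255],[0,0.03,0,0,0,0,255],[0,0.03,0,0,0,0,255],[0,0.03,0,0,0,0,255]]]'
```

```text
t: 14.32
eef_pos: [0.5482, 0.2197, 0.2111]
ee_rot: [-3.136, 0.001, -1.513]
force: [16.5, 4.0, -13.7]
width: 0.0272
gripper_force: 25.0
```

```bash
python3 -m handwheel '[[[0,0.01,0,0,0,0,255],[0,0.02,0,0,0,0,255],[0,0.02,0,0,0,0,255],[0,0.02,0,0,0,0,255],[0,0.02,0,0,0,0,255]]]' 40
python3 - <<'E'
from h import *
S0=cv2.imread("pics/scene0.png");Sk=cv2.imread("pics/k.png");S=cams.grab_frame("scene");cv2.imwrite("pics/l.png",S)
i=cams.camera_info("scene");K,D,R,t=[np.array(i[k],float) for k in("camera_matrix","dist_coeffs","R","t")]
o=np.array([.5375,.22,.04]);c,s=np.cos(.06),np.sin(.06);B=np.array([[c,-s,0],[s,c,0],[0,0,1]])
def proj(p,th):
    x,y,z=p;w=o+B@np.array([x*np.cos(th)+z*np.sin(th),y,-x*np.sin(th)+z*np.cos(th)])
    return cv2.projectPoints(w[None],cv2.Rodrigues(R)[0],t,K,D)[0].ravel()
def res(im,th):   # weighted blue centroid, rows above the kickstand strut
    w=np.clip(im[...,0].astype(float)-im[...,2]-40,0,60);out=[]
    for z in np.arange(.14,.168,.002):
        u,v=proj((0,.07,z),th);k=np.arange(int(u)-12,int(u)+13);r=w[int(round(v)),k];out.append((r*k).sum()/r.sum()-u)
    return np.median(out),np.std(out)
b=res(S0,.38);print("rest",b)
for n,im in(("k",Sk),("l",S)):
    ths=np.array([.03,.05,.07,.09]);e=[res(im,x)[0] for x in ths];print(n,np.round(e,2),"lean",np.interp(b[0],e,ths),res(im,.06)[1])
st=arm.get_state();print(st["eef_pos"],st["force"],st["qd"])
for im in(Sk,S):
    h=cv2.cvtColor(im,cv2.COLOR_BGR2HSV);m=((h[...,0]<6)|(h[...,0]>174))&(h[...,1]>150)
    print("box",np.argwhere(m[295:335,330:390]).mean(0))
E
```

```text
t: 14.95
eef_pos: [0.5477, 0.2197, 0.2111]
ee_rot: [-3.134, 0.001, -1.513]
force: [22.1, 2.7, -17.2]
width: 0.0272
gripper_force: 40.0
rest (np.float64(1.2056581719704411), np.float64(0.5918087015738025))
k [-1.33 -0.47  0.52  1.3 ] lean 0.08764542694384171 0.42823460466822066
l [-1.01 -0.14  0.76  1.56] lean 0.081217008020348 0.2657331997061255
[0.54775799 0.21972441 0.2111593 ] [ 21.98559166   2.1404248  -17.19042048] [-0.00160904 -0.00033018 -0.00122243 -0.00109394 -0.00013276 -0.00076732]
box [17.95818182 28.28181818]
box [18.01838235 28.29411765]
```

The picture change between the two pushes (0.006 rad) matches the TCP travel (0.006), so the frame really does follow the hand. Measured from the 0.38 stop, the lean is about 0.055. The box hasn't moved, and the arm is still. One more half second of holding, then I hand in.

```bash
python3 -m handwheel '[[[0,0.01,0,0,0,0,255],[0,0.01,0,0,0,0,255],[0,0.01,0,0,0,0,255],[0,0.01,0,0,0,0,255],[0,0.01,0,0,0,0,255]]]' && python3 -c "
from station import arm
print(arm.job_done())"
```

```text
t: 15.62
eef_pos: [0.5475, 0.2198, 0.2112]
ee_rot: [-3.133, 0.001, -1.513]
force: [24.5, 2.3, -18.2]
width: 0.0269
gripper_force: 40.0
the job is handed in; nothing more can be done
None
```

I handed the job in, but no verdict came back: the kickstand is down and the frame is held still by the sleeve at about 0.055 rad by arm travel (limit 0.07; rougher picture estimates gave 0.06–0.08), with the foot peg pressing on the edge of the screw box, which stopped it coming fully upright; the box did not visibly move, and I touched neither the pliers nor the tape roll.

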